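# Hold the sprung reader cover at the index hand

## Task

Set up the check reading on the lamp reader: first, with its cover still shut, stand the loose vial upright in the middle of the narrow pedestal in front of the reader and let go of it. Then lift the reader's sprung cover by its bar handle until its pointer lines up with the index hand on the side quadrant, and finish while still holding the cover steady at that angle, since it falls shut if let go. Leave the vial standing, the index hand as it is set, and everything else where it stands.

Things in the scene. Friction and masses are not known exactly. Their poses are not given: they have to be found in the camera images.
- vial: The loose 40 ml glass sample vial with a black screw cap, standing on the worktop on its own, right of the reader (all other vials are in the rack, far right). 27.4 mm diameter up to 86 mm, cap 24.4 mm diameter up to 95 mm, about 40 g. Origin: centre of its underside, z up along it.
- pedestal: Fixed narrow aluminium sample pedestal in front of the reader (towards the robot): 60 mm round foot, 20 mm stem, flat 38 mm disc on top without a rim, 50 mm high. Origin: centre of its underside.
- pedestal_top (a point): Centre of the pedestal's flat disc, 50 mm above the worktop; the vial's underside comes here.
- reader: Fixed white box-shaped lamp reader, 160 (x) by 180 (y) by 90 mm high, with a grey cover on top and an aluminium quadrant plate with tick lines on its right flank (-y side). Origin: centre of its underside; its own -x is its front, which faces the robot at yaw 0; it may be yawed by up to 0.25 rad.
- cover: The reader's grey sprung cover, 150 by 182 by 10 mm, 0.25 kg. Origin: middle of its hinge line; -x runs to its front edge, z up off its top. Shut (0) it lies level; it opens front edge up, about its +y, to at most 1.25 rad. The spring pulls it shut with 0.42 N m plus 0.7 N m per rad (5 to 9 N at the bar with its weight). A thin straight pointer on its right side lies along its -x.
- cover_hinge (a point): The middle of the cover's hinge line, at the far top edge of the reader: 68 mm behind (+x of) the reader's origin, 90 mm above the worktop. The hinge axis runs along the reader's y.
- cover_bar (a point): Middle of the cover's round steel bar handle: 12 mm thick, 108 mm long along the cover's y, on two 12 mm posts 96 mm apart near the front edge, 28 mm gap under it. With the cover shut it lies 125 mm before the hinge and 45 mm above it (135 mm above the worktop). It can be taken from above, one finger before and one behind, and turns in the grip as the cover opens.
- index (a joint): Angle in rad of the index hand, a dark steel hand with a round 18 mm eye at its end, outermost on the quadrant, turning about the hinge line: 0 is level towards the reader's front, growing as it points up. Set somewhere from 0.45 to 0.85, held by stiff friction. The cover's pointer lines up with it when the cover is open by this same angle.
- index_eye (a point): Centre of the index hand's round eye, 112 mm from the hinge line, on the reader's right flank, 101 mm right of its middle; the point's x axis turns with the hand as the cover's x axis turns with the cover (parallel when lined up).
- beaker: Bystander: clear 100 ml beaker, 55 mm wide, 66 mm high, right of the reader. Origin: centre of its underside.
- timer: Bystander: white bench timer, 58 by 68 by 19 mm, at the left. Origin: centre of its underside.
- septa_jar: Bystander: white lidded jar, 58 mm wide, 50 mm high, left of the reader. Origin: centre of its underside.
- tape_roll: Bystander: roll of white tape, 69 mm wide, 19 mm high, lying between the vial and the pedestal. Origin: centre of its underside.
Mind the look-alikes: they are no part of the job. Leave any purple look-alike of the vial alone.

How it is judged (in metres and radians):
On the way, in this order (a step that is already met when the one before it is completed fails the run):
1. the vial stands upright and released on the pedestal, the cover still shut (horizontal distance between vial and pedestal_top below 0.01 m and z of vial in the frame of pedestal_top between -0.004 and 0.004 m and angle between vial's own z axis and vertical below 0.1 rad and contact force between each of the arm, the fingers and vial below 0.1 N and linear speed of vial below 0.02 m/s and angle between the x axis of cover and the x axis of reader, either way round below 0.1 rad), for 0.2 s.
2. the robot holds the cover open at the index hand, the vial still standing (angle between the x axis of cover and the x axis of index_eye, either way round below 0.07 rad and contact force between the fingers and cover above 1 N and horizontal distance between vial and pedestal_top below 0.01 m and z of vial in the frame of pedestal_top between -0.004 and 0.004 m and angle between vial's own z axis and vertical below 0.1 rad and contact force between each of the arm, the fingers and vial below 0.1 N and linear speed of vial below 0.02 m/s), for 0.2 s.
At the end, for the whole second after the job is handed in: The cover is held still by the robot's fingers (more than 1 N, touched by no other loose thing, slower than 0.05 rad/s) within 0.07 rad (4 degrees) of the index hand; the vial stands released, upright within 0.1 rad, on the pedestal's disc, within 10 mm of its centre (all of step 2 and angle between the x axis of cover and the x axis of reader, either way round above 0.35 rad and angular speed of cover below 0.05 rad/s and contact force between cover and vial below 0.05 N and contact force between cover and beaker below 0.05 N and contact force between cover and timer below 0.05 N and contact force between cover and septa_jar below 0.05 N and contact force between cover and tape_roll below 0.05 N); the arm keeps its last pose, push and grip.
It fails at once if the beaker, timer, jar or tape roll is shifted by more than 3 cm (distance of any of beaker, timer, septa_jar, tape_roll from where it was at the start of the episode above 0.03 m).
It fails at once if the index hand is shifted by more than 1 cm at its eye (distance of index_eye from where it was at the start of the episode above 0.01 m).
It fails at once if the vial is tipped over (angle between vial's own z axis and vertical above 0.9 rad).
It also fails if it takes over 50 s, if anything falls off the work surface, if the arm or the gripper's body presses on something with over 40 N, if the wrist force passes 120 N, or if a joint passes its speed limit or range.

## Robot

A 6-joint arm with a two-finger parallel gripper is mounted at the origin on a cart in front of the work surface, level with it; the furniture and walls round the work are solid. World frame = base frame: x ahead of the robot, y to its left, z up, the work surface at z = 0. Lengths are in m, angles in degrees, forces in N, time in s.
With the tool pointing down it reaches from about 0.4 to 0.825 m from the base axis. Payload 7 kg.
Tool frame: the origin (TCP) lies midway between the tips of the shut fingers; the grasp point (between the pads) lies 19 mm behind it; z points along the fingers, y is the direction in which the jaws open and shut (so a half turn about z gives the same grasp; the last joint's range is limited). The gripper opens to 88 mm and grips with 3 to 60 N. Pads are 19 mm wide; open, the fingers measure 130 mm over their backs; the gripper's body (78 mm by 193 mm) begins 47 mm behind the grasp point.
Start: joints at [-48.123, 20.546, 0.682, 0, -70.136, -16.507], TCP at [0.289, -0.61, 0.227] pointing down, gripper open.
Joint ranges: [-176.03, 176.03], [-82.01, 121.73], [-58.28, 71.71], [-173.87, 95.51], [-174.79, -0.11], [-173.66, 173.66]. Speed limits (degrees/s): [136.94, 136.94, 172.46, 180, 180, 180].

## Interface

Orientations are given as a 3x3 rotation matrix whose columns are the frame's x, y, z axes.
In Python, from rig import robot gives the robot as it stands. Calls block until the motion is done:
- robot.goto(position, orientation): joint-space move of the TCP to a pose.
- robot.servo_line(position, ori=None, speed=0.15): straight line of the TCP; ori=None keeps the orientation; speed is the mean speed in m/s.
- robot.movej(angles): joint-space move.
- robot.move_gripper(opening): opening from 0.0 (shut) to 1.0 (fully open); the grip force is fixed at half the most; returns when the fingers have stopped.
- robot.dwell(seconds).
- robot.ik(position, orientation): joint angles nearest the present ones, or None.
- robot.grab_frame(name): name is "scene" or "top"; returns (picture, depth): 400x640x3 uint8, red, green, blue; 400x640 float32, m along the optical axis (not along the pixel's ray), 0 where there is no reading.
- robot.camera_info(name): a dict with "vfov" (degrees; the focal length in pixels is half the picture's height over the tangent of half this angle, whatever the lens; pixels are square), "cx", "cy" (the principal point, pixels), "k1" (the pictures are not rectified: a ray, as slopes to the right and down, at radius r is drawn at 1 + k1 r^2 times it, then the intrinsics apply), "view" (4x4, takes a point from world to camera coordinates). Camera axes: x right, y down, z forward; pixel columns grow to the right and rows downward; lengths in m; the calibration is good to about 2 mm. A picture is of the moment at which its call begins. camera_info takes no time and is no camera call.
A pose or a line that the arm cannot do raises robot.Unreachable and nothing moves.
- robot.job_done(): hands the job in, once; it reports no verdict.
Readings, each from a call of its own:
- robot.read_t(): time.
- robot.read_qpos(): joint angles.
- robot.read_qvel(): joint speeds.
- robot.read_effort(): joint torques, N m.
- robot.read_position(): TCP position.
- robot.read_tcp_rot(): TCP orientation.
- robot.read_force(): force on the tool from outside, world axes, zero at the start.
- robot.read_ft_torque(): the same for the moment, N m.
- robot.read_grip_width(): opening from 0.0 (shut) to 1.0 (fully open).
Only numpy, scipy, OpenCV 4.12 (cv2) and the standard library are available. Lean on these libraries where they do the work, as an engineer would, in place of code of your own. Each camera call takes 0.05 s, during which the arm holds its last target. There are 200 camera calls.

## Working session

There is one attempt and no reset: what is moved stays moved. The work goes in short steps, each a Python script; the robot and the scene stay as the last script left them, time stands still between calls to the robot, and variables do not carry over. Pictures are saved under pics/ and viewed, about 8 in all and at most 12, crops included, and the job is handed in when it is done.

```bash
ls; mkdir -p pics; cat > h.py <<'E'
import numpy as np, cv2
from rig import robot
def K(n):
    c=robot.camera_info(n); f=200/np.tan(np.radians(c["vfov"])/2); return c,f
def ray(n,u,v):
    c,f=K(n); d=np.array([(u-c["cx"])/f,(v-c["cy"])/f]); s=d.copy()
    for _ in range(20): s=d/(1+c["k1"]*(s@s))
    V=np.array(c["view"]); R=V[:3,:3]; o=-R.T@V[:3,3]
    return o,R.T@np.array([s[0],s[1],1.])
def onz(n,u,v,z):
    o,d=ray(n,u,v); return o+d*(z-o[2])/d[2]
def dep(n,u,v,D):
    o,d=ray(n,u,v); return o+d*D
def proj(n,p):
    c,f=K(n); V=np.array(c["view"]); q=V[:3,:3]@p+V[:3,3]; s=q[:2]/q[2]; s=s*(1+c["k1"]*(s@s)); return s*f+[c["cx"],c["cy"]]
def grab(n,tag):
    a,d=robot.grab_frame(n); cv2.imwrite(f"pics/{tag}.png",a[...,::-1]); np.save(f"pics/{tag}.npy",d); return a,d
E
python3 - <<'E'
from h import *
for n in("scene","top"):
    grab(n,n+"0"); c,f=K(n); print(n,f,c["k1"],ray(n,320,200))
print(robot.read_t(),robot.read_tcp_rot())
E
```

```text
pics
scene 476.9745509501676 -0.14446668056979092 (array([-0.30118457, -0.60768237,  0.61276447]), array([ 0.7163572 ,  0.55629277, -0.42120518]))
top 455.1518631037913 0.020290550136384505 (array([0.32813305, 0.05735219, 1.47935504]), array([ 0.15199679, -0.02300553, -0.98824313]))
0.1 [[-9.03603318e-01 -4.28369477e-01 -7.97235394e-04]
 [-4.28370194e-01  9.03602333e-01  1.34173944e-03]
 [ 1.45623539e-04  1.55391209e-03 -9.99998782e-01]]
```

View pics/scene0.png

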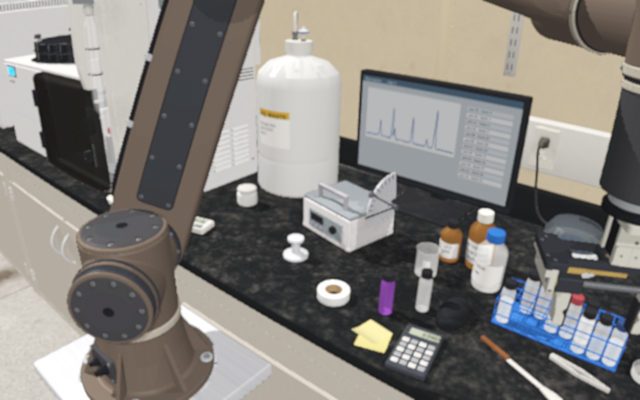

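View pics/top0.png

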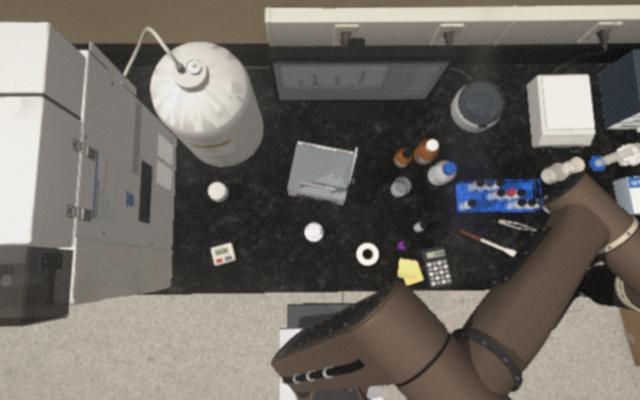

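The scene view shows the reader at (350,215), the pedestal at (295,248), the loose clear vial at (425,290) and the purple one at (387,296). In the top view the pedestal is at (314,232), the vial at (418,227) and the reader at (322,172). Next, enlarged crops.

```bash
python3 - <<'E'
import cv2,numpy as np
a=cv2.imread("pics/scene0.png");b=cv2.imread("pics/top0.png")
cv2.imwrite("pics/c1.png",cv2.resize(a[165:265,285:405],None,fx=6,fy=6,interpolation=cv2.INTER_CUBIC))
t=cv2.resize(b[135:265,280:440],None,fx=5,fy=5,interpolation=cv2.INTER_CUBIC)[:600]
cv2.imwrite("pics/c2.png",t)
E
```

```text
(no output)
```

View pics/c1.png

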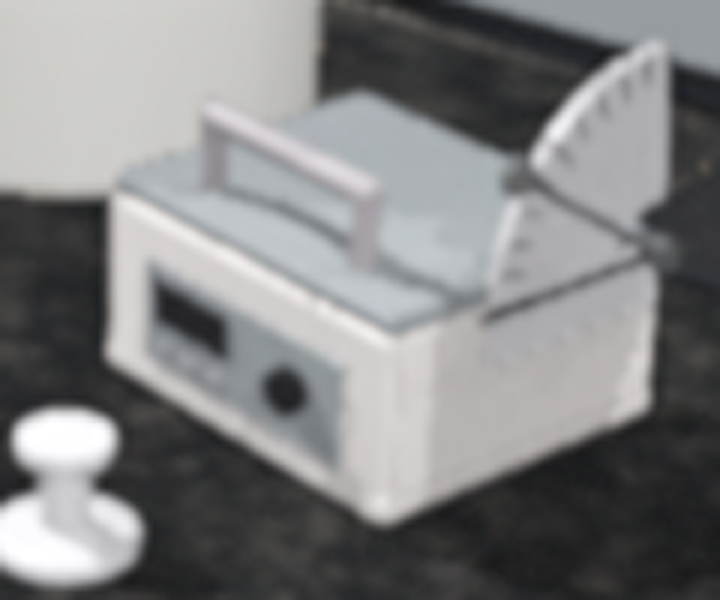

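View pics/c2.png

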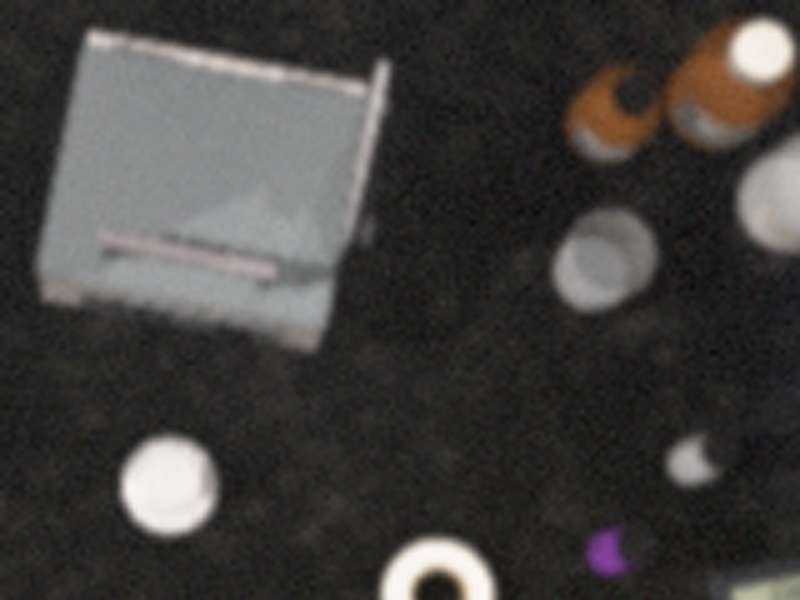

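Crop 1: the index eye is at (518,174), the hinge pivot at (657,246) and the pointer tip at (487,318). Crop 2: the bar runs from (100,238) to (275,271), the pedestal is at (168,485), and the vial body is at (690,462) with a dark cap to its right. Next, points from rays and depth.

```bash
cat > m.py <<'E'
from h import *
def cloud(n,tag):
    d=np.load(f"pics/{tag}.npy"); c,f=K(n)
    v,u=np.mgrid[:400,:640]; k=np.array([[f,0,c["cx"]],[0,f,c["cy"]],[0,0,1]])
    s=np.stack([(u-c["cx"])/f,(v-c["cy"])/f],-1); q=s.copy()
    for _ in range(20): q=s/(1+c["k1"]*(q**2).sum(-1,keepdims=True))
    V=np.array(c["view"]); P=np.concatenate([q,np.ones(q.shape[:2]+(1,))],-1)*d[...,None]
    P=(P-V[:3,3])@V[:3,:3]; P[d==0]=np.nan; return P
E
python3 - <<'E'
from m import *
S=lambda u,v:(285+(u+.5)/6-.5,165+(v+.5)/6-.5)
T=lambda u,v:(280+(u+.5)/5-.5,135+(v+.5)/5-.5)
np.set_printoptions(precision=4,suppress=True)
b1=onz("top",*T(102,238),.139);b2=onz("top",*T(275,271),.139)
d=b2-b1; print("bar",b1,b2,(b1+b2)/2,np.linalg.norm(d),"yaw",np.arctan2(d[0],-d[1]))
e1=onz("top",*T(90,38),.09);e2=onz("top",*T(365,90),.09);d=e2-e1;print("back",e1,e2,np.linalg.norm(d),np.arctan2(d[0],-d[1]))
print("ped disc scene",onz("scene",*S(65,438),.05),"foot",onz("scene",*S(70,536),.005),"top",onz("top",*T(168,485),.03))
for n,t in(("scene","scene0"),("top","top0")):
    P=cloud(n,t)
    for nm,(u,v),z0,z1,r in(("ped",(295,240) if n=="scene" else (314,232),.045,.056,12),("cap",(427,273) if n=="scene" else (420,227),.085,.105,12),("body",(424,295) if n=="scene" else (418,228),.02,.08,15)):
        Q=P[v-r:v+r,u-r:u+r].reshape(-1,3);q=Q[(Q[:,2]>z0)&(Q[:,2]<z1)]
        print(n,nm,len(q),len(q) and (q.mean(0),q.min(0),q.max(0)),np.nanmax(Q[:,2]))
a=cv2.imread("pics/scene0.png");b=cv2.imread("pics/top0.png")
cv2.imwrite("pics/c3.png",np.hstack([cv2.resize(a[260:320,400:450],None,fx=8,fy=8,interpolation=cv2.INTER_CUBIC),cv2.resize(b[205:265,400:440],None,fx=8,fy=8,interpolation=cv2.INTER_CUBIC)]))
E
```

```text
bar [0.589  0.0853 0.139 ] [ 0.5677 -0.0181  0.139 ] [0.5783 0.0336 0.139 ] 0.1055380190890856 yaw -0.20272109028825996
back [0.727  0.0929 0.09  ] [ 0.6915 -0.0798  0.09  ] 0.1763518497736078 -0.20250143907582616
ped disc scene [0.45   0.0473 0.05  ] foot [0.4506 0.0451 0.005 ] top [0.4495 0.0468 0.03  ]
scene ped 124 (array([0.4479, 0.0461, 0.05  ]), array([0.4306, 0.0286, 0.0457]), array([0.4712, 0.0676, 0.0536])) 0.05364472630655301
scene cap 102 (array([ 0.4572, -0.2916,  0.092 ]), array([ 0.4464, -0.3022,  0.0851]), array([ 0.4731, -0.2794,  0.0964])) 0.09640433253092391
scene body 334 (array([ 0.4517, -0.2947,  0.0498]), array([ 0.4443, -0.3289,  0.0202]), array([ 0.4672, -0.2772,  0.0799])) 0.07987878456787258
top ped 103 (array([0.4506, 0.0456, 0.0501]), array([0.4336, 0.0286, 0.0451]), array([0.4686, 0.0633, 0.0558])) 0.058482343554530525
top cap 50 (array([ 0.46  , -0.2911,  0.0945]), array([ 0.4505, -0.3043,  0.0852]), array([ 0.4696, -0.2807,  0.101 ])) 0.10103064387746583
top body 95 (array([ 0.4645, -0.3058,  0.0403]), array([ 0.4134, -0.338 ,  0.0206]), array([ 0.5056, -0.2292,  0.0789])) 0.10103064387746583
```

View pics/c3.png

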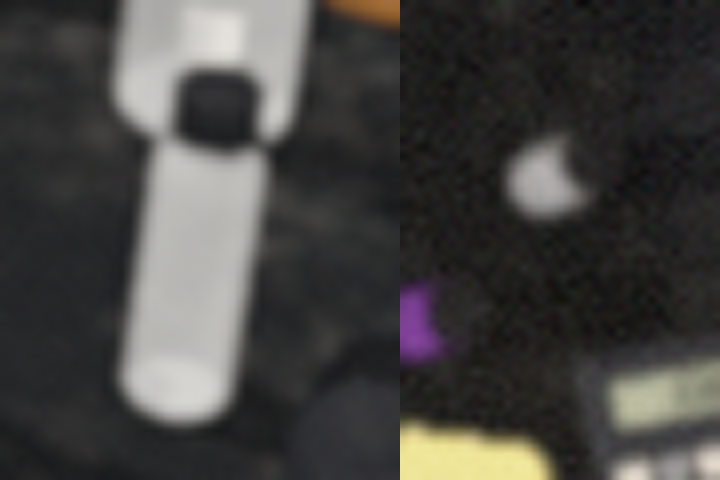

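The vial stands upright. In crop 3 its cap is at (217,108) and its base at (178,393) in the scene half, with the body at (545,180) in the top half. Next, the neighbours, the index angle and reachability.

```bash
python3 - <<'E'
from m import *
np.set_printoptions(precision=4,suppress=True)
S=lambda u,v:(285+(u+.5)/6-.5,165+(v+.5)/6-.5)
C=lambda u,v:(400+(u+.5)/8-.5,260+(v+.5)/8-.5)
T=lambda u,v:(400+(u-400+.5)/8-.5,205+(v+.5)/8-.5)
print("vial base",onz("scene",*C(178,391),.0),"cap",onz("scene",*C(217,88),.095),"top cap ",onz("top",*T(597,152),.095),"topbody",onz("top",*T(545,180),.0))
print("purple cap", onz("scene",388,278,.095), "beaker",onz("top",401,187,.03),"tape",onz("top",367,254,.01))
yaw=-.2026; X=np.array([np.cos(yaw),np.sin(yaw),0]);Y=np.array([-X[1],X[0],0])
bar=np.array([.5783,.0336,.135]); H=bar+.125*X; H[2]=.09; print("hinge",H,"reader",H-.068*X)
for nm,p,w in(("eye",(518,174),.101),("pivot",(657,246),.101),("ptr",(487,318),.095),("handmid",(575,203),.101)):
    o,d=ray("scene",*S(*p)); t=((H-w*Y-o)@Y)/(d@Y); q=o+t*d-H; a=-q@X
    print(nm,a,q[2],np.hypot(a,q[2]),"ang",np.arctan2(q[2],a))
Rv=np.array([[-1,0,0],[0,1,0],[0,0,-1.]]).T
for p in([.459,-.291,.041],[.45,.0465,.091]): print("ik",robot.ik(p,Rv))
for s in(1,-1):
    y=s*X; x=np.cross(y,[0,0,-1]); print(s,robot.ik(bar-[0,0,.016],np.array([x,y,[0,0,-1]]).T))
E
```

```text
vial base [ 0.4608 -0.2914  0.    ] cap [ 0.4584 -0.2906  0.095 ] top cap  [ 0.4645 -0.2925  0.095 ] topbody [ 0.4627 -0.2946  0.    ]
purple cap [ 0.3864 -0.2442  0.095 ] beaker [ 0.5907 -0.2399  0.03  ] tape [ 0.3773 -0.1249  0.01  ]
hinge [0.7007 0.0084 0.09  ] reader [0.6341 0.0221 0.09  ]
eye 0.09673529105360175 0.06463122372465216 0.1163396390546708 ang 0.5890112349566399
pivot 0.007485283930791145 0.007177301941722808 0.010370300800228415 ang 0.7643966353945937
ptr 0.10232159899826744 0.00022180032739702038 0.10232183939388247 ang 0.002167675077097661
handmid 0.06163846944234251 0.04225449622863145 0.07473114054214629 ang 0.6009426163613764
ik [-11.7084  19.506  -28.9223   0.     -41.5717 -78.2916]
ik [  30.9848    7.6521  -37.0319    0.      -45.316  -120.9848]
1 [ 22.661   16.9202 -19.8194   0.     -53.2603 145.7309]
-1 [ 22.661   16.9202 -19.8194   0.     -53.2603 -34.2691]
```

Positions agree within 3 mm: vial (0.4605, -0.2915), pedestal (0.450, 0.0465), yaw -0.2026, index about 0.59. Now picking up the vial.

```bash
python3 - <<'E'
from h import *
Rv=np.array([[-1,0,0],[0,1,0],[0,0,-1.]]).T
v=np.array([.4605,-.2915,0])
robot.goto(v+[0,0,.22],Rv)
robot.servo_line(v+[0,0,.045],speed=.12)
print(robot.read_position(),robot.read_force())
robot.move_gripper(0.0)
print(robot.read_grip_width()*.088)
robot.servo_line(v+[0,0,.165],speed=.12)
print(robot.read_grip_width()*.088,robot.read_force(),robot.read_t())
grab("scene","s1");grab("top","t1")
a=cv2.imread("pics/s1.png"); cv2.imwrite("pics/c4.png",cv2.resize(a[170:330,340:540],None,fx=3.5,fy=3.5,interpolation=cv2.INTER_CUBIC))
E
```

```text
[ 0.46098146 -0.29163528  0.04564101] [ 0.49052875  0.22636262 -0.23032416]
0.027152470183907353
0.027060717803410524 [-0.25956706  0.18151105 -0.11482259] 5.2
```

View pics/c4.png

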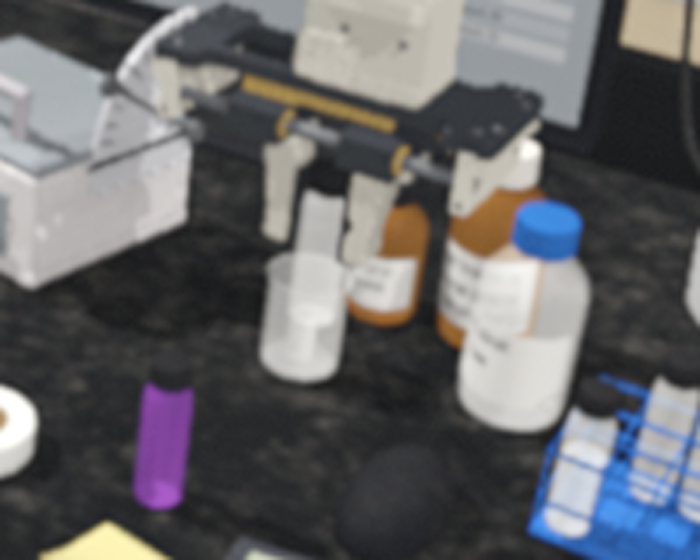

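The vial is held upright (27.1 mm width matches), and nothing else has been disturbed. Placing it.

```bash
python3 - <<'E'
from h import *
np.set_printoptions(precision=4,suppress=True)
p=np.array([.450,.0465,0])
robot.servo_line(p+[0,0,.165],speed=.15)
robot.servo_line(p+[0,0,.105],speed=.08)
robot.servo_line(p+[0,0,.0955],speed=.02); robot.dwell(.3)
print(robot.read_position(),robot.read_force(),robot.read_t())
a,d=grab("scene","s2")
a=cv2.imread("pics/s2.png"); cv2.imwrite("pics/c5.png",cv2.resize(a[180:280,250:350],None,fx=6,fy=6,interpolation=cv2.INTER_CUBIC))
E
```

```text
[0.45   0.0465 0.0956] [-0.5198  0.1619 -1.131 ] 9.5333
```

View pics/c5.png

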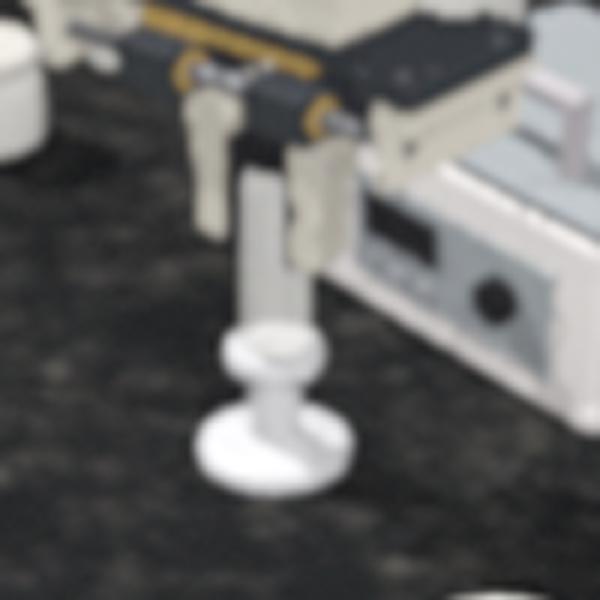

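The vial sits centred on the disc: it spans 238–316 against the disc's 219–328, so about 1 mm off. Releasing it and checking.

```bash
python3 - <<'E'
from m import *
np.set_printoptions(precision=4,suppress=True)
robot.move_gripper(0.7); robot.dwell(.2)
robot.servo_line([.450,.0465,.26],speed=.12); robot.move_gripper(1.0); robot.dwell(.2)
print(robot.read_position(),robot.read_t())
X=np.array([np.cos(-.2026),np.sin(-.2026),0]); y=-X; x=np.cross(y,[0,0,-1]); R=np.array([x,y,[0,0,-1]]).T
bar=np.array([.5783,.0336,.135])
robot.goto(bar+[0,0,.125],R); print(robot.read_t())
a,d=grab("scene","s3")
P=cloud("scene","s3"); u,v=proj("scene",np.array([.45,.0465,.1])).astype(int)
Q=P[v-40:v+40,u-15:u+15].reshape(-1,3)
Q=Q[np.hypot(Q[:,0]-.45,Q[:,1]-.0465)<.035]
for z0,z1 in((.045,.055),(.06,.08),(.08,.1),(.1,.13),(.137,.15)):
    q=Q[(Q[:,2]>z0)&(Q[:,2]<z1)]; print(z0,len(q),q.mean(0) if len(q) else 0)
a=cv2.imread("pics/s3.png"); cv2.imwrite("pics/c6.png",cv2.resize(a[150:270,260:420],None,fx=5,fy=5,interpolation=cv2.INTER_CUBIC))
E
```

```text
[0.45   0.0465 0.26  ] 12.975
14.3333
0.045 78 [0.4423 0.0417 0.0503]
0.06 88 [0.4432 0.041  0.0701]
0.08 93 [0.4431 0.0411 0.0901]
0.1 141 [0.4435 0.0413 0.1154]
0.137 67 [0.4466 0.0441 0.1434]
```

View pics/c6.png

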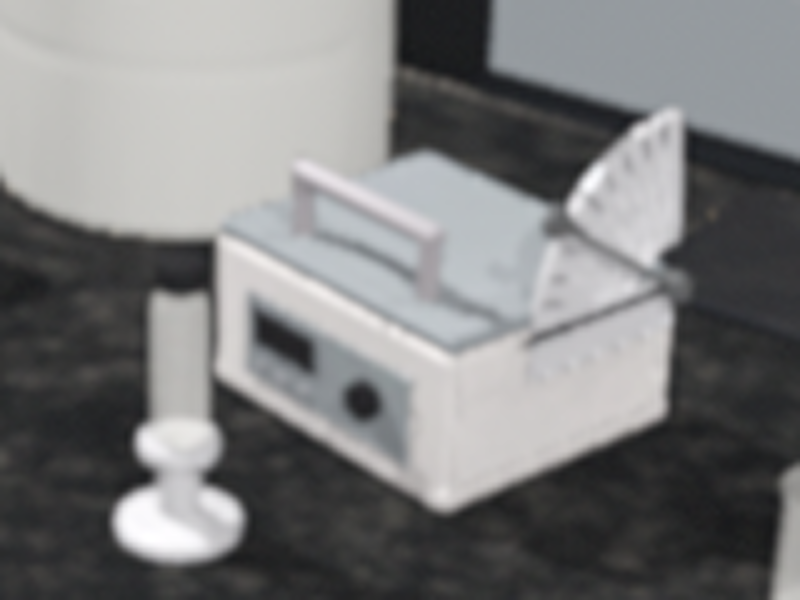

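The vial is released and upright: its front surface stays at a constant xy from z = 0.06 to 0.13, which puts the centre near (0.452, 0.047). The cover is still shut, with the eye at (558,220), pivot (675,283) and pointer tip (530,341). Now gripping the bar.

```bash
python3 - <<'E'
from m import *
np.set_printoptions(precision=4,suppress=True)
yaw=-.2026; X=np.array([np.cos(yaw),np.sin(yaw),0]);Y=np.array([-X[1],X[0],0])
bar=np.array([.5783,.0336,.135]); H=bar+.125*X; H[2]=.09
for nm,p,w in(("eye",(558,220),.101),("pivot",(675,283),.101),("ptr",(530,341),.095)):
    o,d=ray("scene",260+(p[0]+.5)/5-.5,150+(p[1]+.5)/5-.5); t=((H-w*Y-o)@Y)/(d@Y); q=o+t*d-H; a=-q@X
    print(nm,a,q[2],np.hypot(a,q[2]),np.arctan2(q[2],a))
P=cloud("scene","s3"); Q=P[150:250,260:420].reshape(-1,3); L=(Q-H)
q=Q[(Q[:,2]>.13)&(Q[:,2]<.146)&(abs(L@Y)<.04)&(abs(L@X+.125)<.03)]; print("bar depth",len(q),q.mean(0),((q-H)@X).mean())
f0=robot.read_force()
robot.servo_line(bar+[0,0,-.016],speed=.12); print(robot.read_force()-f0)
robot.move_gripper(0.0); print(robot.read_grip_width()*.088,robot.read_force()-f0,(robot.read_force()-f0)@X,robot.read_position(),robot.read_t())
E
```

```text
eye 0.0957483367721285 0.06432089199361937 0.11534695982765988 0.5915275925222474
pivot 0.005214967641234992 0.004781601373875927 0.007075280856459354 0.7420737898301737
ptr 0.1027957119879653 -0.00021999153908250357 0.10279594738796848 -0.0021400815168064005
bar depth 114 [0.574  0.0335 0.1381] -0.12919664875305187
[ 0.547   0.2048 -2.1787]
0.011065459721761562 [ 5.0617 -1.9965 -4.821 ] 5.359906381489324 [0.579  0.0335 0.1191] 16.9
```

Bar gripped with only a 5 N side load. Lifting along the arc.

```bash
python3 - <<'E'
from m import *
np.set_printoptions(precision=4,suppress=True)
yaw=-.2026; X=np.array([np.cos(yaw),np.sin(yaw),0]);Z=np.array([0,0,1.])
H=np.array([.5783,.0336,0])+.126*X; H[2]=.09; r=np.hypot(.125,.045); ph=np.arctan2(.045,.125)
for t in np.linspace(0,.587,9)[1:]:
    robot.servo_line(H+r*(-np.cos(ph+t)*X+np.sin(ph+t)*Z)-.016*Z,speed=.05)
    p=robot.read_position()+.016*Z-H; print(round(t,3),np.arctan2(p[2],-p@X)-ph,robot.read_force(),robot.read_grip_width()*.088)
robot.dwell(.5); print(robot.read_t())
grab("scene","s4");grab("top","t4")
a=cv2.imread("pics/s4.png"); cv2.imwrite("pics/c7.png",cv2.resize(a[120:270,260:420],None,fx=4,fy=4,interpolation=cv2.INTER_CUBIC))
E
```

```text
0.073 0.06733314597832257 [ 0.6839  1.0828 -6.9137] 0.011093235171418666
0.147 0.14452798792414367 [-3.7852  3.1018 -5.4467] 0.011143769008905182
0.22 0.2169750416844365 [-4.4076  4.3639 -5.7721] 0.010901877779854323
0.294 0.28771921092596087 [-6.3955  4.3686 -3.1675] 0.010911814654650423
0.367 0.35753749155106096 [-9.      4.5513 -1.8642] 0.01106599608016125
0.44 0.42937350609973435 [-11.503    5.6638   0.9501] 0.011003825963834507
0.514 0.5017046815011091 [-13.5069   6.8786   5.0554] 0.01111738362961418
0.587 0.5745675874556289 [-15.4477   7.6335   8.2743] 0.011182133760763133
20.1417
```

View pics/c7.png

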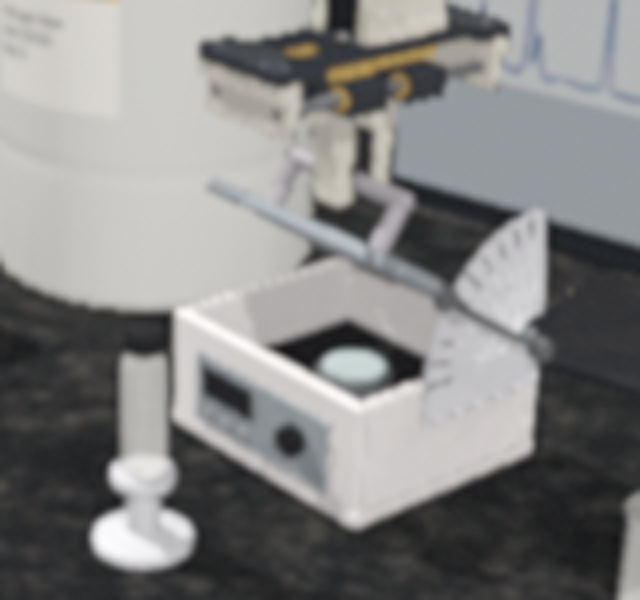

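The pointer and index hand now appear as one line from pivot (540,345) to eye (448,295), and the vial is still standing. One numerical check: the cover's angle from a plane fit to the top depth, and whether the bystanders have moved.

```bash
python3 - <<'E'
from m import *
np.set_printoptions(precision=4,suppress=True)
yaw=-.2026; X=np.array([np.cos(yaw),np.sin(yaw),0]);Y=np.array([-X[1],X[0],0])
H=np.array([.5783,.0336,0])+.126*X; H[2]=.09
for n,t in(("top","t4"),("scene","s4")):
    L=(cloud(n,t).reshape(-1,3)-H); a,b,z=-L@X,L@Y,L[:,2]
    m=(a>.01)&(a<.11)&(abs(b)<.085)&(abs(z-a*np.tan(.58))<.03)
    for _ in range(6):
        k=np.polyfit(a[m],z[m],1); m&=abs(z-np.polyval(k,a))<.006
    print(n,m.sum(),"cover angle",np.arctan(k[0]),"offset",k[1])
# eye in s4
o,d=ray("scene",260+448.5/4-.5,120+295.5/4-.5); t=((H-.101*Y-o)@Y)/(d@Y); q=o+t*d-H; print("eye ang",np.arctan2(q[2],-q@X),np.hypot(q[2],q@X))
a=cv2.imread("pics/top0.png").astype(int);b=cv2.imread("pics/t4.png").astype(int)
for nm,(u,v) in dict(beaker=(401,187),timer=(223,253),jar=(217,190),tape=(367,254)).items():
    print(nm,abs(a-b)[v-12:v+12,u-12:u+12].mean())
print(robot.read_force(),robot.read_qvel().__abs__().max() if hasattr(robot.read_qvel(),'shape') else robot.read_qvel())
E
```

```text
top 504 cover angle 0.5641284993329941 offset 0.01205311433481481
scene 40 cover angle 0.8191113149292564 offset -0.028990465407311188
eye ang 0.5950024347131476 0.11511161458134524
beaker 4.081018518518518
timer 11.894097222222221
jar 40.32523148148148
tape 2.100115740740741
[-16.0879   6.9233   7.9311] 0.1246238396216162
```

The 504-point plane fit gives 0.564 for the cover, against 0.575 from the TCP and about 0.59 for the index. I'll lift about 0.02 rad more, ease the radial load, and check the jar and timer, which may just be hidden by the arm in the top view.

```bash
python3 - <<'E'
from m import *
np.set_printoptions(precision=4,suppress=True)
yaw=-.2026; X=np.array([np.cos(yaw),np.sin(yaw),0]);Y=np.array([-X[1],X[0],0]);Z=np.array([0,0,1.])
H=np.array([.5783,.0336,0])+.126*X; H[2]=.09; r=np.hypot(.125,.045)+.0015; ph=np.arctan2(.045,.125); t=.607
robot.servo_line(H+r*(-np.cos(ph+t)*X+np.sin(ph+t)*Z)-.016*Z,speed=.02); robot.dwell(.6)
grab("scene","s5");grab("top","t5")
L=(cloud("top","t5").reshape(-1,3)-H); a,b,z=-L@X,L@Y,L[:,2]
m=(a>.01)&(a<.11)&(abs(b)<.085)&(abs(z-a*np.tan(.58))<.03)
for _ in range(6): k=np.polyfit(a[m],z[m],1); m&=abs(z-np.polyval(k,a))<.006
p=robot.read_position()+.016*Z-H
print(m.sum(),"cover",np.arctan(k[0]),"tcp",np.arctan2(p[2],-p@X)-ph,robot.read_force(),robot.read_grip_width()*.088,robot.read_t())
s0,s5=cv2.imread("pics/scene0.png").astype(int),cv2.imread("pics/s5.png").astype(int)
for nm,(u,v) in dict(beaker=(427,258),jar=(247,195),timer=(204,226),tape=(333,293)).items(): print(nm,abs(s0-s5)[v-8:v+8,u-8:u+8].mean())
P=cloud("scene","s5"); u,v=proj("scene",np.array([.45,.0465,.1])).astype(int); Q=P[v-40:v+40,u-15:u+15].reshape(-1,3); Q=Q[np.hypot(Q[:,0]-.45,Q[:,1]-.0465)<.035]
for z0,z1 in((.06,.08),(.1,.13),(.137,.15)): print(Q[(Q[:,2]>z0)&(Q[:,2]<z1)].mean(0))
c=lambda f,y0,y1,x0,x1,k:cv2.resize(cv2.imread(f)[y0:y1,x0:x1],None,fx=k,fy=k,interpolation=cv2.INTER_CUBIC)
cv2.imwrite("pics/c8.png",np.hstack([c("pics/s5.png",130,250,180,310,3),c("pics/s5.png",165,225,350,415,6)]))
E
```

```text
521 cover 0.5834403055678022 tcp 0.5943993576404902 [-10.3302   4.9155   0.3078] 0.010778126142534207 21.2417
beaker 2.47265625
jar 19.359375
timer 8.188802083333334
tape 1.91015625
[0.4431 0.0411 0.07  ]
[0.4433 0.0412 0.1153]
[0.4471 0.0443 0.1436]
```

View pics/c8.png

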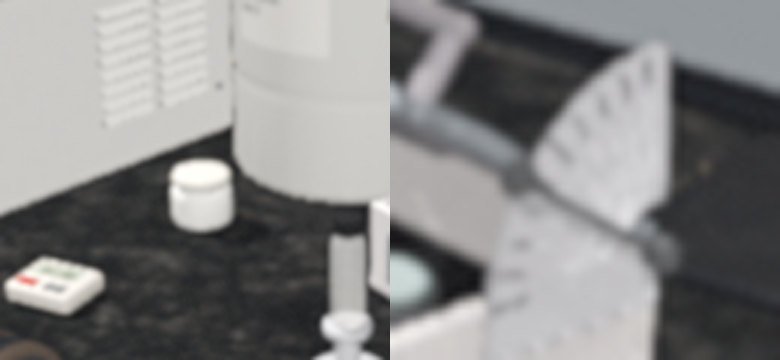

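The jar at (247,195) and the timer at (198,225) are where they started; the differences came from shading and the arm. The pointer lies under the index hand. Handing in.

```bash
python3 -c "
from rig import robot
robot.job_done(); print(robot.read_t())"
```

```text
the job is handed in; nothing more can be done
the job is handed in; nothing more can be done
```

The job is handed in. I stood the vial on the pedestal and released it with the cover still shut. Then I gripped the bar, lifted the cover to the index hand and finished still holding it there. `job_done()` reports no verdict, so success isn't confirmed beyond my own checks below.

- **Cover angle:** my last measurements gave 0.583 rad (plane fit to the cover in the top depth image) and 0.594 rad (from the gripper position). The index hand measured 0.58–0.595 rad, so the difference is well inside the 0.07 rad limit. In the last picture, the pointer and the hand show as one line.
- **Vial:** it stands upright about 2 mm from the pedestal centre, and it did not move while the cover was lifted.
- **Bystanders:** the beaker, tape roll, jar and timer are where they started.
- **Time:** 21.2 s on the robot's clock at the last reading before handing in.

Some checks disagreed or were weak:
- A plane fit from the scene camera gave 0.82 rad, but it rested on only 40 points, so I discarded it.
- The picture differences for the jar and timer were high. I put this down to the arm and shading, because the last picture shows both at their original pixels.
- The index eye measured 115 mm from the hinge line instead of the stated 112 mm, a 3 mm disagreement.
- The gripper read 10.8–11.2 mm on the 12 mm bar.
- About 11 N of force, mostly sideways, was left on the wrist while holding.

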